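Zero the bench length gauge on its master mandrel

ROBOT

A 6-joint arm with a two-finger parallel gripper is mounted at the origin on the work surface. World frame = base frame: x ahead of the robot, y to its left, z up, the work surface at z = 0. Lengths are in m, angles in degrees, forces in N, time in s.
With the tool pointing down it reaches from about 0.4 to 0.825 m from the base axis. Payload 7 kg.
Tool frame: the origin (TCP) lies between the finger pads; the fingertips stand 22 mm ahead of it and the grasp point (between the pads) lies 3 mm ahead of it; z points along the fingers, y is the line along which they close (so a half turn about z gives the same grasp; the last joint's range is limited). The gripper opens to 88 mm and grips with 3 to 60 N. Pads are 19 mm wide; open, the fingers measure 130 mm over their backs; the gripper's body (78 mm by 193 mm) begins 47 mm behind the grasp point.
Start: joints at [92.882, 20.546, 0.682, 0, -70.136, -16.507], TCP at [0.159, 0.656, 0.249] pointing down, gripper open.
Joint ranges: [-176.03, 176.03], [-82.01, 121.73], [-58.28, 71.71], [-173.87, 95.51], [-174.79, -0.11], [-173.66, 173.66]. Speed limits (degrees/s): [136.94, 136.94, 172.46, 180, 180, 180].

INTERFACE

Orientations are given as [roll, pitch, yaw] about the fixed x, y, z axes, in that order (R = Rz(yaw) Ry(pitch) Rx(roll)).
In Python, from plant import r, vision gives the robot as it stands.
- The arm moves only by the shell command python3 -m pendant 'ROWS' [FORCE]. ROWS is JSON, a list that holds one entry, the list of rows, each a list of 7 numbers: the shift along the tool's x, y, z scaled (see below), then the turn, a rotation vector about the tool's x, y, z scaled (see below), then the opening, from -1 (shut) to 1 (fully open). In form: [[[x, y, z, wx, wy, wz, fingers], ...]]. A call has exactly 8 rows; each row shifts and turns the commanded pose from where the row before left it, along the tool's axes as they then stand; what a row does not reach is not made up. The controller multiplies each number of a shift by 20 mm and each number of a turn by 4 degrees. A row lasts 1/10 s, in which the tool goes at most 50 mm and 8.59 degrees, less where a joint would pass 70% of its speed; a pose out of reach is approached as far as the arm can. A call with a number of a shift or a turn outside -1 to 1 is refused whole. A call with a gripper value outside its range is refused whole. The fingers move at their own pace and stop on an object; FORCE is the grip in N (left out, the last holds). Time passes only in rows, so rows that do not move let the fingers close, or fill a call up. It gives the time, the measured TCP pose, the force, the opening and the grip force at its end, in the units of the state.
- r.get_state(): the state, without advancing time (a new reading comes with each control period).
- vision.capture(name): name is "side" or "top" or "wrist"; returns a dict with "frame" (480x640x3 uint8, blue, green, red), "depth" (480x640 float32, m along the optical axis (not along the pixel's ray), 0 where there is no reading), "camera_matrix" (3x3 intrinsics, pixels), "extrinsics" (4x4, takes a point from world to camera coordinates); the wrist camera has in their place "hand_eye" (4x4, takes a point from camera to tool coordinates, whose origin is the TCP and whose axes are the flange's). Camera axes: x right, y up, looking along -z (the intrinsics and any distortion apply to the point x, -y, -z); pixel columns grow to the right and rows downward; lengths in m; the calibration is good to about 2 mm. A picture is of the moment at which its call begins: read the wrist's pose just before it.
- r.close_job(): hands the job in; it is judged then, once.
The state is a dict: "time_s": time; "joints": joint angles; "qd": joint speeds; "joint_torque": joint torques, N m; "tcp_pos": TCP position; "eef_rot": TCP orientation; "contact_force": force on the tool from outside, world axes, zero at the start; "moment": the same for the moment, N m; "gripper_width": finger opening in m; "gripper_force": force on a finger pad.
Only numpy, scipy, OpenCV 4.12 (cv2) and the standard library are available. Lean on these libraries where they do the work, as an engineer would, in place of code of your own. Each camera call takes 0.05 s, during which the arm holds its last target. There are 200 camera calls.

TASK

Zero the length gauge on its master: slide the gauge's carriage all the way back to its stop, then lay the blue-ended brass mandrel from the wooden rack in the gauge's V cradle, blue end facing the carriage, and let go of it. Slide the carriage up until the mandrel is held with no gap between the carriage's spindle and the fixed anvil, and last of all turn the dial knob back to its zero stop. Leave everything else on the bench where it is.

Things in the scene. Friction and masses are not known exactly. Their poses are not given: they have to be found in the camera images.
- gauge: Fixed bench length gauge; grey base 80 mm (x) by 420 mm (y), 18 mm high, long along its own y. Origin on the table near the base's middle (base y -205 to +215 mm). At its -y end a blue headstock 74 x 75 mm, 100 mm high (y -200 to -125), with the fixed anvil and, on top, the dial; then the V cradle; at +y the carriage and the blue back stop (72 mm high, y 198 to 212).
- cradle (a point): Middle of the V cradle, 70 mm above the table, where the axis of a lying 38 mm mandrel comes; gauge frame (0, -57.5, 70) mm, axes as the gauge's. Two dark steel V saddles, each 15 mm long, at y = -92.5 and -22.5 mm in the gauge's frame (55 mm clear between them down to the base, for the fingers); V mouths 42 mm wide, tops 64 mm above the table.
- anvil_face (a point): Centre of the fixed anvil's flat face: steel stub of radius 14 mm, 70 mm above the table, at y = -115 mm in the gauge's frame, looking to the gauge's +y.
- carriage (a joint): Position of the aluminium carriage on its slide, m: 0 at the inner end, grows to the gauge's +y, 0.130 at the back stop. Gap from spindle face to anvil = 0.060 + this value: 0.050 when the 110 mm mandrel touches both. The fin's centre is at gauge y = 0.035 + this value. It stays where left; friction about 3 N, pushing the mandrel along adds 5 to 10 N.
- carriage_grip (a point): On the carriage's orange fin, 127 mm above the table: fin 22 mm thick along the slide (gauge y), 50 mm wide (gauge x), 99 to 145 mm above the table. The carriage block under it is 74 mm (x) by 60 mm (y), top at 99 mm; fingers fit on both sides of the fin.
- spindle_face (a point): Centre of the flat face (radius 14 mm) of the carriage's steel spindle, which looks to the gauge's -y, 70 mm above the table, 90 mm in front of (to -y of) the carriage grip.
- dial (a joint): Angle of the dial knob, rad: 0 at its zero stop, grows clockwise seen from above up to 1.6; it must be turned counter-clockwise to zero. Friction about 0.06 N m; it stays where it is left.
- dial_grip (a point): On the dial knob's axis, 135 mm above the table (gauge frame x 0, y -162.5 mm). Black bar grip 60 mm long, 18 mm thick, 116 to 148 mm above the table, over a white disc (top 103 mm). The bar lies along this point's x, its white-lined half to -x; at zero that half points to the gauge's -x, at the red mark.
- master: The master mandrel: brass cylinder 38 mm diameter, 110 mm long, one end (35 mm long) blue, about 0.5 kg. Origin at its centre, on the axis; its x axis runs along the cylinder towards the blue end. It starts in one of the rack's three bays, its blue end away from the robot, centre 45 mm above the table.
- master_nose (a point): Centre of the master's blue end face.
- master_tail (a point): Centre of the master's plain brass end face.
- rack: Fixed wooden rack, board 88 mm (x) by 290 mm (y), 12 mm thick, origin on the table at its centre; three bays 95 mm apart along y, each of two V saddles (14 mm long, centred at x = -36 and +36 mm, 58 mm clear between them down to the board, tops 39 mm above the table). Mandrels lie along its x.
- mandrel_plain: Mandrel of the same size, brass all over; lies in the rack, to be left there. Origin at its centre.
- mandrel_black: Mandrel of the same size, brass with a black end; lies in the rack, to be left there. Origin at its centre.
- grease_can: Red can, 68 mm diameter, 100 mm high, bystander. Origin under its centre.
- mug: Blue mug, 80 mm diameter, 90 mm high, bystander. Origin under its centre.
- wrench: Steel wrench, 180 mm, lying on the table, bystander.
- screwdriver: Screwdriver, 190 mm, lying on the table, bystander.
- wiper_insert: Stepped brass block 90 x 45 x 28 mm beyond the gauge, bystander. Origin under its centre.
- parts_bin: Small open grey bin 130 x 100 x 60 mm beyond the gauge, bystander. Origin under its centre.
Things that resemble listed ones, but are neither listed nor needed, are in the scene too. Leave any red look-alike of the master alone.

How it is judged (in metres and radians):
On the way, in this order (a step that is already met when the one before it is completed fails the run):
1. the carriage is slid back to its back stop (within 8 mm) (value of joint carriage above 0.122 m), for 0.2 s.
2. the master lies in the V cradle, blue end towards the carriage, let go (x of master in the frame of gauge between -0.005 and 0.005 m and z of master in the frame of gauge between 0.064 and 0.076 m and angle between the x axis of master and the y axis of gauge, either way round below 0.08 rad and y of master_nose in the frame of gauge above -0.03 m and linear speed of master below 0.01 m/s and contact force between the fingers and master below 0.3 N), for 0.2 s.
3. the carriage is up against the master and holds it against the fixed anvil (x of master in the frame of gauge between -0.005 and 0.005 m and z of master in the frame of gauge between 0.064 and 0.076 m and angle between the x axis of master and the y axis of gauge, either way round below 0.08 rad and y of master_nose in the frame of gauge above -0.03 m and y of master_tail in the frame of gauge below -0.1115 m and value of joint carriage between 0.045 and 0.0535 m), for 0.2 s.
4. the dial knob is turned back to its zero stop (value of joint dial below 0.1 rad), for 0.2 s.
At the end, for the whole second after the job is handed in: Master at rest in the V cradle (5 mm sideways, 6 mm in height, 0.08 rad), blue end towards the carriage, plain end within 3.5 mm of the fixed anvil; carriage joint 0.045 to 0.0535, so that it holds the master without a gap; dial within 0.1 rad of its zero stop (all of step 3 and linear speed of master below 0.01 m/s and value of joint dial below 0.1 rad); the robot touches nothing.
It fails at once if another mandrel or a bystander is moved by more than 30 mm (distance of any of mandrel_plain, mandrel_black, grease_can, mug, wrench, screwdriver, wiper_insert, parts_bin from where it was at the start of the episode above 0.03 m).
It also fails if it takes over 72 s, if anything falls off the work surface, if the arm or the gripper's body presses on something with over 40 N, if the wrist force passes 120 N, or if a joint passes its speed limit or range.

## Working session

There is one attempt and no reset: what is moved stays moved. The work goes in short steps, Python scripts to look and compute and a shell command to move; the robot and the scene stay as the last step left them, time stands still between calls to the robot, and variables do not carry over. Pictures are saved under pics/ and viewed, at most 10 in all, crops included, and the job is handed in when it is done.

```bash
ls; mkdir -p pics
python3 - <<'E'
from plant import r, vision
import cv2,numpy as np
s=r.get_state(); print(s)
for n in("top","side"):
    c=vision.capture(n); np.savez(f"{n}0.npz",**c); cv2.imwrite(f"pics/{n}0.png",c["frame"]); print(c["camera_matrix"],c["extrinsics"],[k for k in c])
E
```

```text
pics
{'time_s': 0.0, 'joints': array([ 9.28831104e+01,  2.05920528e+01,  6.33191977e-01, -2.05217129e-02,
       -7.01371530e+01, -1.65045058e+01]), 'qd': array([ 0.01959068,  0.05326368, -0.04877499, -0.01903647, -0.02334132,
       -0.06214484]), 'joint_torque': array([ 7.39320203e-04, -5.82710016e+01,  2.93051237e+01,  6.99691191e+00,
        6.98405929e-03, -1.50035248e-04]), 'tcp_pos': array([0.15890811, 0.6555476 , 0.24761002]), 'eef_rot': array([ 1.79902461e+02, -8.78257060e-03, -1.36283768e+01]), 'contact_force': array([ 0.27940443,  0.21251451, -0.18220392]), 'moment': array([-0.05586506, -0.03979925, -0.00156578]), 'gripper_force': 0.0, 'gripper_width': 0.08759820398854712}
[[515.84787915   0.         315.1938629 ]
 [  0.         515.84787915 243.35204937]
 [  0.           0.           1.        ]] [[-0.00403543 -0.99976841 -0.0211386   0.03754783]
 [ 0.99335308 -0.00643949  0.11492694 -0.50759428]
 [-0.11503644 -0.02053431  0.99314901 -1.20553199]
 [ 0.          0.          0.          1.        ]] ['frame', 'depth', 'camera_matrix', 'extrinsics']
[[447.55397315   0.         318.9279131 ]
 [  0.         447.55397315 244.84307689]
 [  0.           0.           1.        ]] [[ 0.9772014  -0.21213007  0.00884621 -0.47198582]
 [ 0.10746532  0.53012589  0.8410813  -0.14767614]
 [-0.18310824 -0.82095516  0.54083639 -0.93321602]
 [ 0.          0.          0.          1.        ]] ['frame', 'depth', 'camera_matrix', 'extrinsics']
```

View pics/top0.png

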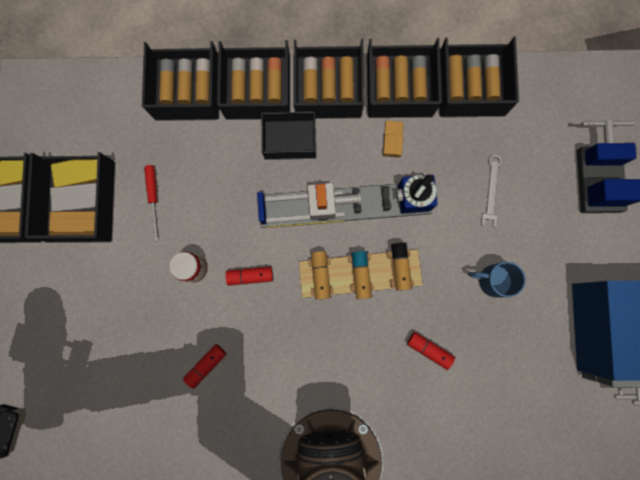

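View pics/side0.png

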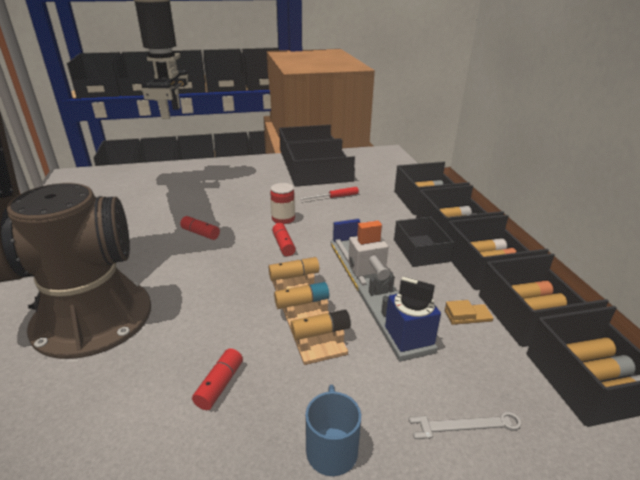

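Top view: in the rack are the plain (320,275), blue-ended (361,275) and black-ended (402,268) mandrels. The red look-alikes are at (249,276), (205,366) and (431,350). The middle rack mandrel (361,275) fits the description. I'll confirm that in one crop.

```bash
cat > h.py <<'E'
import numpy as np,cv2
def load(n): return dict(np.load(n))
def px(c,u,v,z=None):
    K=c["camera_matrix"];E=c["extrinsics"];R=E[:3,:3];t=E[:3,3]
    d=np.array([(u-K[0,2])/K[0,0],-(v-K[1,2])/K[1,1],-1]); o=-R.T@t; w=R.T@d
    if z is not None: return o+w*(z-o[2])/w[2]
    D=c["depth"][int(round(v)),int(round(u))]
    return o+w*D
def cloud(c):
    vv,uu=np.mgrid[:480,:640];K=c["camera_matrix"];E=c["extrinsics"];D=c["depth"]
    P=np.stack([(uu-K[0,2])/K[0,0]*D,-(vv-K[1,2])/K[1,1]*D,-D],-1)
    return (P-E[:3,3])@E[:3,:3]
E
python3 - <<'E'
from h import *
c=load("top0.npz");f=c["frame"][165:305,245:445]
cv2.imwrite("pics/crop0.png",cv2.resize(f,None,fx=4,fy=4,interpolation=cv2.INTER_CUBIC))
P=cloud(c)
for n,u,v in[("table",300,350),("fin",321,195),("backstop",262,208),("head dial",417,190),("blue",361,262),("plain",320,285),("black",402,270),("brass",361,285),("base",380,213)]: print(n,P[v,u].round(4))
E
```

```text
table [0.2543 0.0729 0.0016]
fin [0.6011 0.0193 0.1448]
backstop [0.5864 0.1577 0.0742]
head dial [ 0.6092 -0.1896  0.1506]
blue [ 0.4598 -0.0717  0.0627]
plain [0.407  0.0235 0.0659]
black [ 0.4407 -0.1658  0.0637]
brass [ 0.4067 -0.0711  0.0609]
base [ 0.5833 -0.1231  0.0123]
```

View pics/crop0.png

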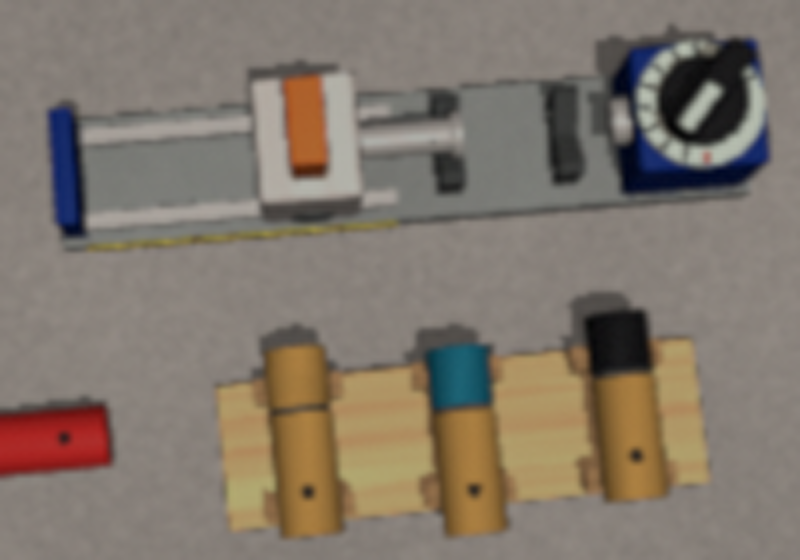

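The crop confirms it: the blue-ended mandrel is in the middle bay at crop (467,440), with its blue end at (460,375) pointing away from the robot. Its neighbours are plain and black-ended. The dial's white line at (700,107) points lower left, and the red mark is at (707,157).

Run:
```python
from h import *
c=load("top0.npz");P=cloud(c);f=c["frame"];hsv=cv2.cvtColor(f,cv2.COLOR_BGR2HSV);H,S,V=[hsv[...,i].astype(int) for i in range(3)]
X,Y,Z=P[...,0],P[...,1],P[...,2]
def rep(n,m):
    m=m&(c["depth"]>0);p=P[m];
    if len(p)<5: print(n,len(p));return
    (a,b),(w,h),an=cv2.minAreaRect(p[:,:2].astype(np.float32)*1000)
    q=p[:,:2]-p[:,:2].mean(0);_,_,vt=np.linalg.svd(q);d=vt[0]
    print(n,len(p),"mean",p.mean(0).round(4),"rect",round(a,1),round(b,1),round(w,1),round(h,1),round(an,1),"axis",np.degrees(np.arctan2(d[1],d[0])).round(1))
G=(X>.5)&(X<.68)&(Y>-.27)&(Y<.2)
rep("fin",G&(Z>.135)&(Y>-.05))
rep("stop",G&(Z>.062)&(Z<.085)&(Y>.12))
rep("block",G&(Z>.09)&(Z<.108)&(Y>-.1)&(Y<.1))
rep("headtop",G&(Z>.09)&(Z<.112)&(Y<-.12))
rep("bar",G&(Z>.138)&(Y<-.12))
rep("base",G&(Z>.01)&(Z<.03))
R=(X>.36)&(X<.53)
for n,a,b in[("plain",-.02,.07),("master",-.115,-.03),("black",-.21,-.125)]: rep(n,R&(Z>.05)&(Y>a)&(Y<b))
rep("blue",R&(Z>.05)&(Y>-.115)&(Y<-.03)&(H>80)&(H<125)&(S>100))
rep("rackboard",R&(Z>.006)&(Z<.02)&(Y>-.25)&(Y<.1))
```

```text
fin 228 mean [0.6007 0.0189 0.1459] rect 601.1 18.8 50.2 21.9 4.3 axis -176.3
stop 193 mean [0.5902 0.1609 0.0734] rect 590.4 161.2 70.0 14.3 3.7 axis -175.7
block 585 mean [0.5974 0.0187 0.1   ] rect 601.7 18.7 75.2 59.9 4.2 axis -176.6
headtop 607 mean [ 0.6115 -0.1989  0.1025] rect 617.9 -204.5 75.5 75.2 4.1 axis 52.4
bar 230 mean [ 0.6168 -0.2036  0.149 ] rect 617.5 -204.2 18.0 59.6 53.0 axis 143.4
base 3131 mean [ 0.5979 -0.0044  0.02  ] rect 600.7 -39.8 100.1 417.3 2.2 axis 93.3
plain 741 mean [0.43   0.0221 0.0611] rect 430.4 22.2 109.6 37.5 5.6 axis -174.5
master 741 mean [ 0.4308 -0.0726  0.0612] rect 431.0 -73.0 110.0 37.5 5.3 axis -174.8
black 739 mean [ 0.4504 -0.1652  0.0613] rect 450.7 -166.5 110.0 37.7 5.7 axis -174.3
blue 211 mean [ 0.4685 -0.068   0.0618] rect 468.1 -68.4 35.0 33.2 2.0 axis 167.2
rackboard 2512 mean [ 0.4372 -0.0704  0.0128] rect 444.2 -74.6 346.8 167.3 89.7 axis -85.1
```

```bash
cat >> h.py <<'E'
from scipy.spatial.transform import Rotation as Ro
YAW=4.25; EY=np.array([-np.sin(np.radians(YAW)),np.cos(np.radians(YAW)),0]); EX=np.array([EY[1],-EY[0],0]); O=np.array([.6057,-.0427,0])
def G(x,y,z): return O+EX*x+EY*y+np.array([0,0,z])
def g(p): d=np.array(p)-O; return (np.array([d@EX,d@EY,d[2]])*1000).round(1)
def plan(p1,yaw,n,grip=1,full=0,way=0):
    """n equal rows from present pose to p1 with tool down at yaw; prints rows"""
    from plant import r
    s=r.get_state();p0=np.array(s["tcp_pos"]);R0=Ro.from_euler("xyz",s["eef_rot"],degrees=True);R1=Ro.from_euler("xyz",[180,0,yaw],degrees=True)
    rv=(R0.inv()*R1).as_rotvec(degrees=True)
    print("from",p0.round(4),s["eef_rot"].round(1),"rotvec",rv.round(1),"dist",np.linalg.norm(p1-p0).round(3),"t",s["time_s"])
    out=[]
    for i in range(n):
        Ri=R0*Ro.from_rotvec(rv*i/n,degrees=True)
        v=Ri.inv().apply((p1-p0)/n)/.02
        out.append([round(float(x),2) for x in [*v,*(rv/n/4)]]+[grip])
    for i in range(0,n,8): print(str(out[i:i+8]).replace(" ",""))
E
python3 - <<'E'
from h import *
c=load("top0.npz")
q=[px(c,245+x/4-.4,165+y/4-.4,.012)for x,y in[(217,383),(692,338),(708,483),(230,530)]];print("rack corners",np.round(q,4),np.mean(q,0))
plan(G(0,61.7e-3,.20),-175.75,48)
E
```

```text
rack corners [[ 0.4687  0.075   0.012 ]
 [ 0.4942 -0.2121  0.012 ]
 [ 0.4069 -0.2193  0.012 ]
 [ 0.3801  0.0672  0.012 ]] [ 0.43747414 -0.07231276  0.012     ]
from [0.1589 0.6556 0.2477] [179.9  -0.  -13.6] rotvec [ 0.000e+00 -1.000e-01  1.621e+02] dist 0.777 t 0.1
[[0.6,0.54,0.05,0.0,-0.0,0.84,1],[0.63,0.5,0.05,0.0,-0.0,0.84,1],[0.66,0.46,0.05,0.0,-0.0,0.84,1],[0.69,0.42,0.05,0.0,-0.0,0.84,1],[0.71,0.38,0.05,0.0,-0.0,0.84,1],[0.73,0.34,0.05,0.0,-0.0,0.84,1],[0.75,0.29,0.05,0.0,-0.0,0.84,1],[0.77,0.25,0.05,0.0,-0.0,0.84,1]]
[[0.78,0.2,0.05,0.0,-0.0,0.84,1],[0.79,0.16,0.05,0.0,-0.0,0.84,1],[0.8,0.11,0.05,0.0,-0.0,0.84,1],[0.81,0.06,0.05,0.0,-0.0,0.84,1],[0.81,0.01,0.05,0.0,-0.0,0.84,1],[0.81,-0.03,0.05,0.0,-0.0,0.84,1],[0.8,-0.08,0.05,0.0,-0.0,0.84,1],[0.8,-0.13,0.05,0.0,-0.0,0.84,1]]
[[0.79,-0.17,0.05,0.0,-0.0,0.84,1],[0.78,-0.22,0.05,0.0,-0.0,0.84,1],[0.76,-0.27,0.05,0.0,-0.0,0.84,1],[0.75,-0.31,0.05,0.0,-0.0,0.84,1],[0.73,-0.35,0.05,0.0,-0.0,0.84,1],[0.7,-0.4,0.05,0.0,-0.0,0.84,1],[0.68,-0.44,0.05,0.0,-0.0,0.84,1],[0.65,-0.48,0.05,0.0,-0.0,0.84,1]]
[[0.62,-0.51,0.05,0.0,-0.0,0.84,1],[0.59,-0.55,0.05,0.0,-0.0,0.84,1],[0.56,-0.58,0.05,0.0,-0.0,0.84,1],[0.52,-0.62,0.05,0.0,-0.0,0.84,1],[0.49,-0.64,0.05,0.0,-0.0,0.84,1],[0.45,-0.67,0.05,0.0,-0.0,0.84,1],[0.41,-0.7,0.05,0.0,-0.0,0.84,1],[0.37,-0.72,0.05,0.0,-0.0,0.84,1]]
[[0.32,-0.74,0.05,0.0,-0.0,0.84,1],[0.28,-0.76,0.05,0.0,-0.0,0.84,1],[0.23,-0.77,0.05,0.0,-0.0,0.84,1],[0.19,-0.79,0.05,0.0,-0.0,0.84,1],[0.14,-0.8,0.05,0.0,-0.0,0.84,1],[0.09,-0.8,0.05,0.0,-0.0,0.84,1],[0.05,-0.81,0.05,0.0,-0.0,0.84,1],[-0.0,-0.81,0.05,0.0,-0.0,0.84,1]]
[[-0.05,-0.81,0.05,0.0,-0.0,0.84,1],[-0.1,-0.8,0.05,0.0,-0.0,0.84,1],[-0.14,-0.79,0.05,0.0,-0.0,0.84,1],[-0.19,-0.78,0.05,0.0,-0.0,0.84,1],[-0.24,-0.77,0.05,0.0,-0.0,0.84,1],[-0.28,-0.76,0.05,0.0,-0.0,0.84,1],[-0.33,-0.74,0.05,0.0,-0.0,0.84,1],[-0.37,-0.72,0.05,0.0,-0.0,0.84,1]]
```

```bash
python3 -m pendant '[[[0.6,0.55,0.05,0,0,0.85,1],[0.65,0.5,0.05,0,0,0.85,1],[0.65,0.45,0.05,0,0,0.85,1],[0.7,0.4,0.05,0,0,0.85,1],[0.7,0.4,0.05,0,0,0.85,1],[0.75,0.35,0.05,0,0,0.85,1],[0.75,0.3,0.05,0,0,0.85,1],[0.75,0.25,0.05,0,0,0.85,1]]]'
python3 -m pendant '[[[0.8,0.2,0.05,0,0,0.85,1],[0.8,0.15,0.05,0,0,0.85,1],[0.8,0.1,0.05,0,0,0.85,1],[0.8,0.05,0.05,0,0,0.85,1],[0.8,0,0.05,0,0,0.85,1],[0.8,-0.05,0.05,0,0,0.85,1],[0.8,-0.1,0.05,0,0,0.85,1],[0.8,-0.15,0.05,0,0,0.85,1]]]'
python3 -m pendant '[[[0.8,-0.2,0.05,0,0,0.85,1],[0.8,-0.2,0.05,0,0,0.85,1],[0.75,-0.25,0.05,0,0,0.85,1],[0.75,-0.3,0.05,0,0,0.85,1],[0.75,-0.35,0.05,0,0,0.85,1],[0.7,-0.4,0.05,0,0,0.85,1],[0.7,-0.45,0.05,0,0,0.85,1],[0.65,-0.5,0.05,0,0,0.85,1]]]'
python3 -m pendant '[[[0.6,-0.5,0.05,0,0,0.85,1],[0.6,-0.55,0.05,0,0,0.85,1],[0.55,-0.6,0.05,0,0,0.85,1],[0.5,-0.6,0.05,0,0,0.85,1],[0.5,-0.65,0.05,0,0,0.85,1],[0.45,-0.65,0.05,0,0,0.85,1],[0.4,-0.7,0.05,0,0,0.85,1],[0.35,-0.7,0.05,0,0,0.85,1]]]'
python3 -c "
from h import *
plan(G(0,61.7e-3,.20),-175.75,16)"
```

```text
time_s: 0.9
tcp_pos: [0.2326, 0.5486, 0.2401]
eef_rot: [180.0, -0.0, -41.0]
contact_force: [-0.4, 0.2, 0.1]
gripper_width: 0.0875
gripper_force: 0.0
time_s: 1.7
tcp_pos: [0.3077, 0.4434, 0.2322]
eef_rot: [180.0, -0.0, -68.2]
contact_force: [0.7, -0.0, -0.3]
gripper_width: 0.0876
gripper_force: 0.0
time_s: 2.5
tcp_pos: [0.3813, 0.3353, 0.2243]
eef_rot: [180.0, -0.0, -95.4]
contact_force: [0.3, 0.1, 0.3]
gripper_width: 0.0875
gripper_force: 0.0
time_s: 3.3
tcp_pos: [0.4533, 0.2297, 0.2163]
eef_rot: [180.0, -0.0, -122.6]
contact_force: [-0.6, -0.9, 0.3]
gripper_width: 0.088
gripper_force: 0.0
from [0.4533 0.2297 0.2163] [ 180.    -0.  -122.6] rotvec [ 0.  -0.  53.1] dist 0.258 t 3.3
[[0.31,-0.74,0.05,0.0,-0.0,0.83,1],[0.26,-0.76,0.05,0.0,-0.0,0.83,1],[0.22,-0.77,0.05,0.0,-0.0,0.83,1],[0.17,-0.79,0.05,0.0,-0.0,0.83,1],[0.13,-0.79,0.05,0.0,-0.0,0.83,1],[0.08,-0.8,0.05,0.0,-0.0,0.83,1],[0.03,-0.8,0.05,0.0,-0.0,0.83,1],[-0.01,-0.8,0.05,0.0,-0.0,0.83,1]]
[[-0.06,-0.8,0.05,0.0,-0.0,0.83,1],[-0.11,-0.8,0.05,0.0,-0.0,0.83,1],[-0.15,-0.79,0.05,0.0,-0.0,0.83,1],[-0.2,-0.78,0.05,0.0,-0.0,0.83,1],[-0.24,-0.77,0.05,0.0,-0.0,0.83,1],[-0.29,-0.75,0.05,0.0,-0.0,0.83,1],[-0.33,-0.73,0.05,0.0,-0.0,0.83,1],[-0.37,-0.71,0.05,0.0,-0.0,0.83,1]]
```

Tracking is tight. I'll finish the approach.

```bash
python3 -m pendant '[[[0.3,-0.75,0.05,0,0,0.85,1],[0.25,-0.75,0.05,0,0,0.85,1],[0.2,-0.75,0.05,0,0,0.85,1],[0.15,-0.8,0.05,0,0,0.85,1],[0.15,-0.8,0.05,0,0,0.85,1],[0.1,-0.8,0.05,0,0,0.85,1],[0.05,-0.8,0.05,0,0,0.85,1],[0,-0.8,0.05,0,0,0.85,1]]]'
python3 -m pendant '[[[-0.05,-0.8,0.05,0,0,0.85,1],[-0.1,-0.8,0.05,0,0,0.85,1],[-0.15,-0.8,0.05,0,0,0.85,1],[-0.2,-0.8,0.05,0,0,0.85,1],[-0.25,-0.75,0.05,0,0,0.85,1],[-0.3,-0.75,0.05,0,0,0.75,1],[-0.35,-0.75,0.05,0,0,0.7,1],[-0.35,-0.7,0.05,0,0,0.7,1]]]'
python3 -c "
from h import *
from plant import vision,r
s=r.get_state();c=vision.capture('wrist');cv2.imwrite('pics/w1.png',c['frame']);np.savez('w1.npz',p=s['tcp_pos'],e=s['eef_rot'],**c)
plan(G(0,61.7e-3,.130),-175.75,8)"
```

```text
time_s: 4.1
tcp_pos: [0.5264, 0.1245, 0.2083]
eef_rot: [180.0, -0.0, -149.8]
contact_force: [-0.5, -0.3, -0.7]
gripper_width: 0.0875
gripper_force: 0.0
time_s: 4.9
tcp_pos: [0.5999, 0.018, 0.2004]
eef_rot: [-180.0, -0.0, -175.4]
contact_force: [0.0, 0.3, 0.4]
gripper_width: 0.0877
gripper_force: 0.0
from [0.6008 0.0166 0.2001] [-180.    -0.  -175.6] rotvec [-0.  -0.   0.1] dist 0.07 t 4.95
[[-0.0,0.01,0.44,-0.0,-0.0,0.0,1],[-0.0,0.01,0.44,-0.0,-0.0,0.0,1],[-0.0,0.01,0.44,-0.0,-0.0,0.0,1],[-0.0,0.01,0.44,-0.0,-0.0,0.0,1],[-0.0,0.01,0.44,-0.0,-0.0,0.0,1],[-0.0,0.01,0.44,-0.0,-0.0,0.0,1],[-0.0,0.01,0.44,-0.0,-0.0,0.0,1],[-0.0,0.01,0.44,-0.0,-0.0,0.0,1]]
```

View pics/w1.png

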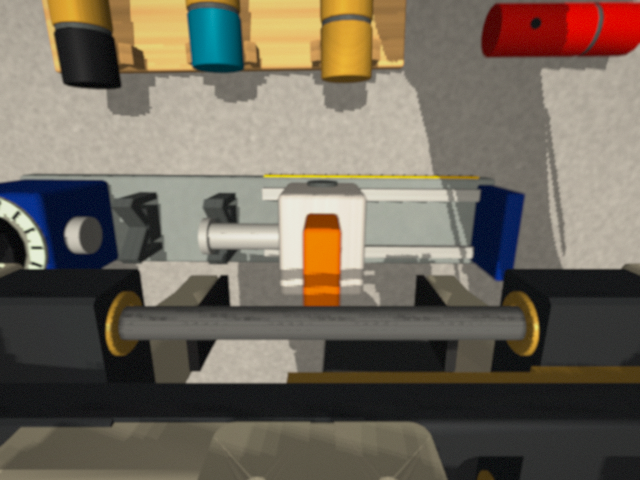

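The wrist view shows the orange fin (322,250) centred between the fingertips at about (205,300) and (440,300), so I'll descend, grip and pull back.

```bash
python3 -m pendant '[[[0,0,0.6,0,0,0,1],[0,0,0.6,0,0,0,1],[0,0,0.6,0,0,0,1],[0,0,0.6,0,0,0,1],[0,0,0.6,0,0,0,1],[0,0.05,0.5,0,0,0,1],[0,0,0,0,0,0,-1],[0,0,0,0,0,0,-1]]]' 15
python3 -m pendant '[[[0,0,0,0,0,0,-1],[0,0,0,0,0,0,-1],[0,0,0,0,0,0,-1],[0,0,0,0,0,0,-1],[0,0.2,0,0,0,0,-1],[0,0.5,0,0,0,0,-1],[0,0.5,0,0,0,0,-1],[0,0.5,0,0,0,0,-1]]]'
python3 -c "
from h import *
from plant import r
s=r.get_state();print(g(s['tcp_pos']))"
```

```text
time_s: 5.75
tcp_pos: [0.5993, 0.0202, 0.1305]
eef_rot: [-180.0, -0.0, -175.2]
contact_force: [-0.1, 0.2, 1.2]
gripper_width: 0.0769
gripper_force: 0.0
time_s: 6.55
tcp_pos: [0.5966, 0.0545, 0.1307]
eef_rot: [-180.0, 0.0, -175.2]
contact_force: [1.8, -3.6, -0.6]
gripper_width: 0.0222
gripper_force: 15.0
[ -1.9  97.6 130.7]
```

```bash
python3 -m pendant '[[[0,0.45,0,0,0,0,-1],[0,0.45,0,0,0,0,-1],[0,0.45,0,0,0,0,-1],[0,0.45,0,0,0,0,-1],[0,0.45,0,0,0,0,-1],[0,0.45,0,0,0,0,-1],[0,0.3,0,0,0,0,-1],[0,0.2,0,0,0,0,-1]]]'
python3 -c "
from h import *
from plant import r
s=r.get_state();print(g(s['tcp_pos']))"
```

```text
time_s: 7.35
tcp_pos: [0.5917, 0.119, 0.1307]
eef_rot: [180.0, 0.1, -175.2]
contact_force: [5.8, -2.9, -2.6]
gripper_width: 0.0221
gripper_force: 15.0
[ -2.  162.3 130.7]
```

```bash
python3 -m pendant '[[[0,0.15,0,0,0,0,-1],[0,0,0,0,0,0,-1],[0,0,0,0,0,0,1],[0,0,0,0,0,0,1],[0,0,-0.8,0,0,0,1],[0,0,-1,0,0,0,1],[0,0,-1,0,0,0,1],[0,0,-0.5,0,0,0,1]]]'
python3 -c "
from h import *
from plant import vision
c=vision.capture('top');P=cloud(c);np.savez('top1.npz',**c)
a=np.radians(5.4)
plan(np.array([.431,-.073,.13]),-174.6,16)"
```

```text
time_s: 8.15
tcp_pos: [0.5911, 0.1214, 0.1983]
eef_rot: [179.9, 0.1, -175.2]
contact_force: [0.8, 0.3, 0.2]
gripper_width: 0.0644
gripper_force: 0.0
from [0.5916 0.1215 0.1993] [ 179.9    0.2 -175.2] rotvec [ 0.1  0.2 -0.6] dist 0.262 t 8.2
[[0.55,-0.56,0.21,0.0,0.0,-0.01,1],[0.55,-0.56,0.21,0.0,0.0,-0.01,1],[0.55,-0.56,0.21,0.0,0.0,-0.01,1],[0.55,-0.56,0.21,0.0,0.0,-0.01,1],[0.55,-0.56,0.21,0.0,0.0,-0.01,1],[0.55,-0.56,0.21,0.0,0.0,-0.01,1],[0.55,-0.56,0.22,0.0,0.0,-0.01,1],[0.55,-0.56,0.22,0.0,0.0,-0.01,1]]
[[0.55,-0.56,0.22,0.0,0.0,-0.01,1],[0.55,-0.56,0.22,0.0,0.0,-0.01,1],[0.55,-0.56,0.22,0.0,0.0,-0.01,1],[0.56,-0.56,0.22,0.0,0.0,-0.01,1],[0.56,-0.56,0.22,0.0,0.0,-0.01,1],[0.56,-0.56,0.22,0.0,0.0,-0.01,1],[0.56,-0.56,0.22,0.0,0.0,-0.01,1],[0.56,-0.56,0.22,0.0,0.0,-0.01,1]]
```

```bash
python3 -m pendant '[[[0.55,-0.55,0.1,0,0,0,1],[0.55,-0.55,0.1,0,0,0,1],[0.55,-0.55,0.1,0,0,0,1],[0.55,-0.55,0.1,0,0,0,1],[0.55,-0.55,0.2,0,0,0,1],[0.55,-0.55,0.2,0,0,0,1],[0.55,-0.55,0.2,0,0,-0.05,1],[0.55,-0.55,0.3,0,0,-0.1,1]]]'
python3 -m pendant '[[[0.55,-0.55,0.3,0,0,0,1],[0.55,-0.55,0.3,0,0,0,1],[0.55,-0.55,0.3,0,0,0,1],[0.55,-0.55,0.3,0,0,0,1],[0.55,-0.55,0.3,0,0,0,1],[0.55,-0.55,0.3,0,0,0,1],[0.6,-0.6,0.3,0,0,0,1],[0.6,-0.6,0.2,0,0,0,1]]]'
python3 -c "
from h import *
c=load('top1.npz');P=cloud(c);X,Y,Z=P[...,0],P[...,1],P[...,2]
m=(Z>.135)&(Z<.155)&(X>.5)&(X<.68)&(Y>.0)&(Y<.2);m=m&(c['frame'][...,2]>1.5*c['frame'][...,0])&(c['frame'][...,2]>100);print(m.sum(),g(P[m].mean(0)) if m.any() else '')
plan(np.array([.431,-.073,.048]),-174.6,8)"
```

```text
time_s: 9.0
tcp_pos: [0.5097, 0.0247, 0.1704]
eef_rot: [180.0, 0.0, -174.6]
contact_force: [0.3, 0.6, 0.3]
gripper_width: 0.0875
gripper_force: 0.0
time_s: 9.8
tcp_pos: [0.4282, -0.0734, 0.1239]
eef_rot: [-180.0, -0.0, -174.6]
contact_force: [0.3, 0.1, -0.4]
gripper_width: 0.0877
gripper_force: 0.0
71 [-18.3 164.1 145.4]
from [ 0.4282 -0.0734  0.1239] [-180.    -0.  -174.6] rotvec [-0. -0. -0.] dist 0.076 t 9.8
[[-0.02,0.0,0.47,-0.0,-0.0,-0.0,1],[-0.02,0.0,0.47,-0.0,-0.0,-0.0,1],[-0.02,0.0,0.47,-0.0,-0.0,-0.0,1],[-0.02,0.0,0.47,-0.0,-0.0,-0.0,1],[-0.02,0.0,0.47,-0.0,-0.0,-0.0,1],[-0.02,0.0,0.47,-0.0,-0.0,-0.0,1],[-0.02,0.0,0.47,-0.0,-0.0,-0.0,1],[-0.02,0.0,0.47,-0.0,-0.0,-0.0,1]]
```

The fin is at gauge y 164 mm, so the carriage is at its back stop. Next is the master.

```bash
python3 -m pendant '[[[-0.05,0,0.6,0,0,0,1],[-0.05,0,0.7,0,0,0,1],[-0.05,0,0.7,0,0,0,1],[0,0,0.7,0,0,0,1],[0,0,0.6,0,0,0,1],[0,0,0.5,0,0,0,1],[0,0,0,0,0,0,-1],[0,0,0,0,0,0,-1]]]' 35
python3 -m pendant '[[[0,0,0,0,0,0,-1],[0,0,0,0,0,0,-1],[0,0,0,0,0,0,-1],[0,0,-0.3,0,0,0,-1],[0,0,-0.7,0,0,0,-1],[0,0,-0.9,0,0,0,-1],[0,0,-1,0,0,0,-1],[0,0,-1,0,0,0,-1]]]'
python3 -c "
from h import *
plan(G(0,-.0535,.145),-85.75,24,-1)"
```

```text
time_s: 10.6
tcp_pos: [0.4322, -0.0723, 0.0486]
eef_rot: [-180.0, -0.0, -174.6]
contact_force: [0.5, 0.5, 0.6]
gripper_width: 0.0769
gripper_force: 0.0
time_s: 11.4
tcp_pos: [0.4312, -0.0722, 0.127]
eef_rot: [180.0, -0.1, -174.7]
contact_force: [1.2, 0.1, -4.9]
gripper_width: 0.0369
gripper_force: 35.0
from [ 0.4312 -0.0722  0.127 ] [ 1.800e+02 -1.000e-01 -1.747e+02] rotvec [  0.1  -0.1 -88.9] dist 0.181 t 11.4
[[-0.37,-0.08,-0.04,0.0,-0.0,-0.93,-1],[-0.36,-0.11,-0.04,0.0,-0.0,-0.93,-1],[-0.35,-0.13,-0.04,0.0,-0.0,-0.93,-1],[-0.34,-0.15,-0.04,0.0,-0.0,-0.93,-1],[-0.33,-0.17,-0.04,0.0,-0.0,-0.93,-1],[-0.32,-0.2,-0.04,0.0,-0.0,-0.93,-1],[-0.31,-0.22,-0.04,0.0,-0.0,-0.93,-1],[-0.29,-0.24,-0.04,0.0,-0.0,-0.93,-1]]
[[-0.28,-0.25,-0.04,0.0,-0.0,-0.93,-1],[-0.26,-0.27,-0.04,0.0,-0.0,-0.93,-1],[-0.24,-0.29,-0.04,0.0,-0.0,-0.93,-1],[-0.22,-0.3,-0.04,0.0,-0.0,-0.93,-1],[-0.2,-0.32,-0.04,0.0,-0.0,-0.93,-1],[-0.18,-0.33,-0.04,0.0,-0.0,-0.93,-1],[-0.16,-0.34,-0.04,0.0,-0.0,-0.93,-1],[-0.14,-0.35,-0.04,0.0,-0.0,-0.93,-1]]
[[-0.11,-0.36,-0.04,0.0,-0.0,-0.93,-1],[-0.09,-0.36,-0.04,0.0,-0.0,-0.93,-1],[-0.07,-0.37,-0.04,0.0,-0.0,-0.93,-1],[-0.04,-0.37,-0.04,0.0,-0.0,-0.93,-1],[-0.02,-0.37,-0.04,0.0,-0.0,-0.93,-1],[0.0,-0.38,-0.04,0.0,-0.0,-0.93,-1],[0.03,-0.37,-0.04,0.0,-0.0,-0.93,-1],[0.05,-0.37,-0.04,0.0,-0.0,-0.93,-1]]
```

```bash
python3 -m pendant '[[[-0.35,-0.1,-0.1,0,0,-0.95,-1],[-0.35,-0.1,-0.1,0,0,-0.95,-1],[-0.35,-0.15,-0.1,0,0,-0.95,-1],[-0.35,-0.15,-0.1,0,0,-0.95,-1],[-0.35,-0.15,-0.1,0,0,-0.95,-1],[-0.3,-0.2,0,0,0,-0.95,-1],[-0.3,-0.2,0,0,0,-0.95,-1],[-0.3,-0.25,0,0,0,-0.95,-1]]]'
python3 -m pendant '[[[-0.3,-0.25,0,0,0,-0.95,-1],[-0.25,-0.25,0,0,0,-0.95,-1],[-0.25,-0.3,0,0,0,-0.95,-1],[-0.2,-0.3,0,0,0,-0.95,-1],[-0.2,-0.3,0,0,0,-0.95,-1],[-0.2,-0.35,0,0,0,-0.95,-1],[-0.15,-0.35,0,0,0,-0.95,-1],[-0.15,-0.35,0,0,0,-0.95,-1]]]'
python3 -m pendant '[[[-0.1,-0.35,0,0,0,-0.95,-1],[-0.1,-0.35,0,0,0,-0.95,-1],[-0.05,-0.35,0,0,0,-0.95,-1],[-0.05,-0.35,0,0,0,-0.95,-1],[0,-0.35,0,0,0,-0.95,-1],[0,-0.35,0,0,0,-0.85,-1],[0,-0.35,0,0,0,-0.75,-1],[0,0,0,0,0,0,-1]]]'
python3 -c "
from h import *
from plant import r,vision
plan(G(0,-.0535,.10),-85.75,8,-1)
c=vision.capture('top');np.savez('top2.npz',**c)
s=r.get_state();c=vision.capture('wrist');cv2.imwrite('pics/w2.png',c['frame']);np.savez('w2.npz',p=s['tcp_pos'],e=s['eef_rot'],**c)
"
```

```text
time_s: 12.2
tcp_pos: [0.4905, -0.0798, 0.1361]
eef_rot: [179.9, -0.1, -144.1]
contact_force: [0.2, 0.5, -6.0]
gripper_width: 0.0373
gripper_force: 35.0
time_s: 13.0
tcp_pos: [0.5506, -0.0862, 0.136]
eef_rot: [179.9, -0.0, -113.7]
contact_force: [-0.6, 0.4, -6.0]
gripper_width: 0.037
gripper_force: 35.0
time_s: 13.8
tcp_pos: [0.6006, -0.0909, 0.1358]
eef_rot: [179.9, 0.0, -88.4]
contact_force: [0.1, 0.2, -6.2]
gripper_width: 0.0374
gripper_force: 35.0
from [ 0.6006 -0.0909  0.1358] [179.9   0.  -88.4] rotvec [ 0.1  0.  -2.6] dist 0.037 t 13.8
[[0.03,-0.06,0.22,0.0,0.0,-0.08,-1],[0.03,-0.06,0.22,0.0,0.0,-0.08,-1],[0.03,-0.06,0.22,0.0,0.0,-0.08,-1],[0.03,-0.06,0.22,0.0,0.0,-0.08,-1],[0.03,-0.06,0.22,0.0,0.0,-0.08,-1],[0.04,-0.05,0.22,0.0,0.0,-0.08,-1],[0.04,-0.05,0.22,0.0,0.0,-0.08,-1],[0.04,-0.05,0.22,0.0,0.0,-0.08,-1]]
```

View pics/w2.png

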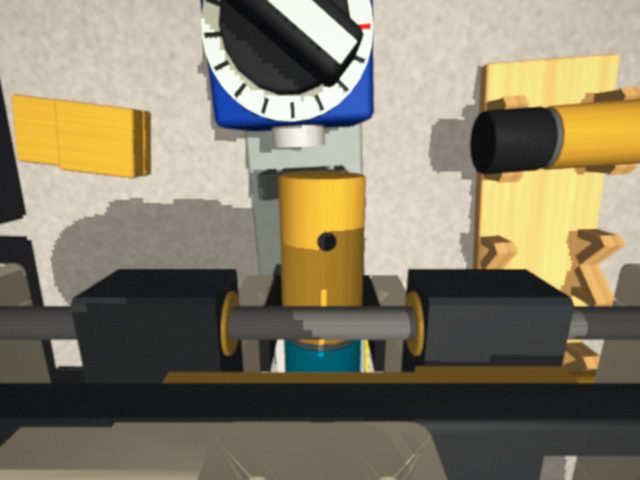

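The master (322,235) is held straight, with its plain tail towards the anvil (298,133) and its blue end at the carriage side. I'll align and lower it.

```bash
python3 -m pendant '[[[0.05,-0.1,0.2,0,0,-0.2,-1],[0.05,-0.1,0.25,0,0,-0.2,-1],[0.05,-0.1,0.25,0,0,-0.1,-1],[0.05,-0.05,0.3,0,0,-0.1,-1],[0.05,-0.05,0.3,0,0,-0.05,-1],[0.05,0,0.25,0,0,0,-1],[0,0,0.2,0,0,0,-1],[0,0,0,0,0,0,-1]]]'
python3 -c "
from h import *
from plant import r
print(g(r.get_state()['tcp_pos']))
plan(G(0,-.0535,.074),-85.75,8,-1)"
```

```text
time_s: 14.7
tcp_pos: [0.6087, -0.0967, 0.1007]
eef_rot: [179.9, 0.0, -85.8]
contact_force: [0.1, -0.4, -5.9]
gripper_width: 0.0369
gripper_force: 35.0
[ -1.  -54.1 100.7]
from [ 0.6087 -0.0967  0.1007] [179.9   0.  -85.8] rotvec [ 0.1  0.  -0.1] dist 0.027 t 14.7
[[-0.0,-0.01,0.17,0.0,0.0,-0.0,-1],[-0.0,-0.01,0.17,0.0,0.0,-0.0,-1],[-0.0,-0.01,0.17,0.0,0.0,-0.0,-1],[-0.0,-0.01,0.17,0.0,0.0,-0.0,-1],[-0.0,-0.01,0.17,0.0,0.0,-0.0,-1],[-0.0,-0.01,0.17,0.0,0.0,-0.0,-1],[-0.0,-0.01,0.17,0.0,0.0,-0.0,-1],[-0.0,-0.01,0.17,0.0,0.0,-0.0,-1]]
```

```bash
python3 -m pendant '[[[0,-0.05,0.2,0,0,0,-1],[0,0,0.2,0,0,0,-1],[0,0,0.2,0,0,0,-1],[0,0,0.2,0,0,0,-1],[0,0,0.2,0,0,0,-1],[0,0,0.15,0,0,0,-1],[0,0,0.15,0,0,0,-1],[0,0,0,0,0,0,-1]]]'
python3 -c "
from h import *
from plant import r
print(g(r.get_state()['tcp_pos']))"
```

```text
time_s: 15.5
tcp_pos: [0.6099, -0.0983, 0.0825]
eef_rot: [-179.9, -0.2, -85.7]
contact_force: [-21.8, -1.2, 49.1]
gripper_width: 0.0371
gripper_force: 35.0
[  0.1 -55.8  82.5]
```

Contact came about 9 mm too early with a sideways force. I'll back off and measure before retrying.

```bash
python3 -m pendant '[[[0,0,-0.5,0,0,0,-1],[0,0,-0.5,0,0,0,-1],[0,0,-0.4,0,0,0,-1],[0,0,-0.2,0,0,0,-1],[0,0,0,0,0,0,-1],[0,0,0,0,0,0,-1],[0,0,0,0,0,0,-1],[0,0,0,0,0,0,-1]]]'
python3 - <<'E'
from h import *
from plant import r,vision
c=load("top0.npz");P=cloud(c)
D=P-O;GX,GY,GZ=D@EX*1000,D@EY*1000,P[...,2]*1000
for lo,hi in((-102,-83),(-32,-13)):
    m=(abs(GX)<45)&(GY>lo)&(GY<hi)&(GZ>30)&(GZ<75)
    print("saddle",m.sum(),"y",GY[m].min().round(1),GY[m].max().round(1),"x",np.percentile(GX[m],[0,5,95,100]).round(1),"z",GZ[m].max().round(1))
    for x in range(-30,31,5):
        k=m&(abs(GX-x)<2.5); print((x,GZ[k].mean().round(0) if k.any() else None),end=" ")
    print()
s=r.get_state();w=vision.capture("wrist");sd=vision.capture("side");np.savez("side3.npz",**sd)
print("tcp g",g(s["tcp_pos"]),s["contact_force"])
wd=w["depth"];vv,uu=np.mgrid[:480,:640];K=w["camera_matrix"]
C=np.stack([(uu-K[0,2])/K[0,0]*wd,-(vv-K[1,2])/K[1,1]*wd,-wd],-1)
T=C@w["hand_eye"][:3,:3].T+w["hand_eye"][:3,3]
W=Ro.from_euler("xyz",s["eef_rot"],degrees=True).apply(T.reshape(-1,3)).reshape(T.shape)+s["tcp_pos"]
D=W-O;gx,gy,gz=D@EX*1000,D@EY*1000,W[...,2]*1000
b=w["frame"].astype(int);m=(wd>0)&(b[...,2]>b[...,0]+60)&(abs(gx)<40)&(gy<-60)&(gy>-125)&(gz>75)
print("mandrel",m.sum())
for y in range(-115,-65,8):
    k=m&(abs(gy-y)<4)
    if k.sum()>10: print(y,"x",gx[k].min().round(1),gx[k].max().round(1),"mid",np.median(gx[k]).round(1),"ztop",np.percentile(gz[k],98).round(1))
print("tail y",np.percentile(gy[m],1))
f=sd["frame"][200:370,280:480];cv2.imwrite("pics/side3.png",cv2.resize(f,None,fx=3.5,fy=3.5,interpolation=cv2.INTER_CUBIC))
E
```

```text
time_s: 16.3
tcp_pos: [0.6099, -0.0966, 0.1069]
eef_rot: [179.9, -0.0, -85.8]
contact_force: [-0.4, -0.0, -6.1]
gripper_width: 0.0373
gripper_force: 35.0
saddle 182 y -100.6 -84.6 x [-26.2 -25.3  24.6  27.6] z 67.7
(-30, None) (-25, np.float64(53.0)) (-20, np.float64(62.0)) (-15, np.float64(59.0)) (-10, np.float64(51.0)) (-5, np.float64(49.0)) (0, np.float64(45.0)) (5, np.float64(49.0)) (10, np.float64(54.0)) (15, np.float64(57.0)) (20, np.float64(61.0)) (25, np.float64(60.0)) (30, np.float64(59.0)) 
saddle 109 y -30.2 -14.9 x [-26.6 -25.8  24.5  26.5] z 74.7
(-30, None) (-25, np.float64(53.0)) (-20, np.float64(64.0)) (-15, np.float64(60.0)) (-10, np.float64(53.0)) (-5, np.float64(56.0)) (0, None) (5, None) (10, np.float64(68.0)) (15, np.float64(62.0)) (20, np.float64(60.0)) (25, np.float64(61.0)) (30, None) 
tcp g [  0.2 -54.  106.9] [-0.37634599 -0.01392986 -6.07415434]
mandrel 15201
-107 x -17.7 18.9 mid 0.9 ztop 112.8
-99 x -17.9 18.8 mid 0.9 ztop 113.0
-91 x -21.6 23.7 mid 0.6 ztop 169.8
-83 x -21.6 23.9 mid 3.2 ztop 172.3
-75 x -40.0 33.5 mid -4.5 ztop 179.9
-67 x -17.6 19.0 mid 1.0 ztop 113.0
tail y -108.63428862892168
```

View pics/side3.png

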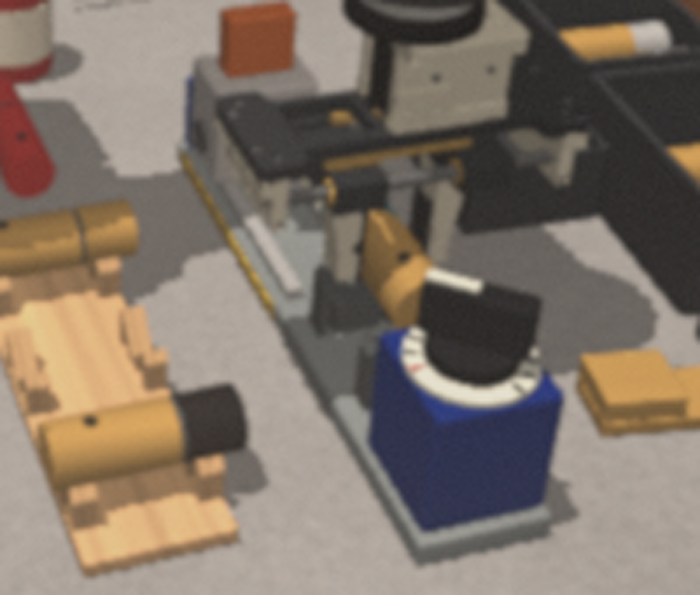

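Wrist depth puts the mandrel's top at 113 mm with the TCP at 106.9. It sits about 13 mm ahead of the TCP because it settled lower in the grip while lifting, so the earlier "early" contact was simply the seat. It's level and centred (x ≈ 0.9 mm, tail y -108.6). I'll lower it to TCP z ≈ 84 mm and release.

```bash
python3 -m pendant '[[[0,0.05,0.3,0,0,0,-1],[0,0,0.3,0,0,0,-1],[0,0,0.25,0,0,0,-1],[0,0,0.15,0,0,0,-1],[0,0,0.1,0,0,0,-1],[0,0,0.05,0,0,0,-1],[0,0,0,0,0,0,-1],[0,0,0,0,0,0,-1]]]'
python3 -c "
from h import *
from plant import r
print(g(r.get_state()['tcp_pos']))"
```

```text
time_s: 17.2
tcp_pos: [0.6093, -0.0966, 0.0848]
eef_rot: [-180.0, -0.0, -85.8]
contact_force: [0.2, -0.0, -6.4]
gripper_width: 0.0369
gripper_force: 35.0
[ -0.4 -54.1  84.8]
```

```bash
python3 -m pendant '[[[0,0,0.05,0,0,0,-1],[0,0,0.05,0,0,0,-1],[0,0,0,0,0,0,-1],[0,0,0,0,0,0,-0.05],[0,0,0,0,0,0,0.1],[0,0,0,0,0,0,0.4],[0,0,0,0,0,0,1],[0,0,0,0,0,0,1]]]'
python3 -m pendant '[[[0,0,0,0,0,0,1],[0,0,0,0,0,0,1],[0,0,-0.5,0,0,0,1],[0,0,-1,0,0,0,1],[0,0,-1,0,0,0,1],[0,0,-1,0,0,0,1],[0,0,-1,0,0,0,1],[0,0,-1,0,0,0,1]]]'
python3 - <<'E'
from h import *
from plant import r,vision
s=r.get_state();w=vision.capture("wrist");cv2.imwrite("pics/w4.png",w["frame"])
wd=w["depth"];vv,uu=np.mgrid[:480,:640];K=w["camera_matrix"]
C=np.stack([(uu-K[0,2])/K[0,0]*wd,-(vv-K[1,2])/K[1,1]*wd,-wd],-1)
T=C@w["hand_eye"][:3,:3].T+w["hand_eye"][:3,3]
W=Ro.from_euler("xyz",s["eef_rot"],degrees=True).apply(T.reshape(-1,3)).reshape(T.shape)+s["tcp_pos"]
D=W-O;gx,gy,gz=D@EX*1000,D@EY*1000,W[...,2]*1000
m=(wd>0)&(abs(gx)<25)&(gz>72)&(gz<95)
for y in range(-108,10,8):
    k=m&(abs(gy-y)<4)
    if k.sum()>10: print(y,"x",gx[k].min().round(1),gx[k].max().round(1),"ztop",np.percentile(gz[k],97).round(1))
plan(G(0,.1645,.19),-175.75,24)
E
```

```text
time_s: 18.0
tcp_pos: [0.6093, -0.0966, 0.0827]
eef_rot: [-180.0, -0.0, -85.8]
contact_force: [-0.0, -0.3, 0.2]
gripper_width: 0.0667
gripper_force: 0.0
time_s: 18.8
tcp_pos: [0.6092, -0.0967, 0.1943]
eef_rot: [-180.0, -0.0, -85.8]
contact_force: [-0.2, -0.2, -0.1]
gripper_width: 0.0876
gripper_force: 0.0
-108 x -17.3 19.2 ztop 89.0
-100 x -17.5 19.4 ztop 89.3
-92 x -17.5 19.5 ztop 89.2
-84 x -16.7 19.0 ztop 89.7
-76 x -16.9 19.1 ztop 89.1
-68 x -17.2 19.4 ztop 89.0
-60 x -17.3 19.5 ztop 89.2
-52 x -17.3 18.9 ztop 89.1
-44 x -16.6 19.1 ztop 89.3
-36 x -16.9 19.4 ztop 88.9
-28 x -17.0 19.4 ztop 89.2
-20 x -17.2 19.5 ztop 89.1
-12 x -17.3 18.9 ztop 89.1
-4 x -17.3 19.1 ztop 88.4
from [ 0.6109 -0.0969  0.1981] [-1.797e+02 -1.000e-01 -8.580e+01] rotvec [-0.3  0.2 90. ] dist 0.219 t 18.85
[[-0.46,0.0,0.02,-0.0,0.0,0.94,1],[-0.45,0.03,0.02,-0.0,0.0,0.94,1],[-0.45,0.06,0.02,-0.0,0.0,0.94,1],[-0.45,0.09,0.02,-0.0,0.0,0.94,1],[-0.44,0.12,0.02,-0.0,0.0,0.94,1],[-0.43,0.15,0.02,-0.0,0.0,0.94,1],[-0.42,0.18,0.02,-0.0,0.0,0.94,1],[-0.41,0.2,0.02,-0.0,0.0,0.94,1]]
[[-0.39,0.23,0.02,-0.0,0.0,0.94,1],[-0.38,0.26,0.02,-0.0,0.0,0.94,1],[-0.36,0.28,0.02,-0.0,0.0,0.94,1],[-0.34,0.3,0.02,-0.0,0.0,0.94,1],[-0.32,0.32,0.02,-0.0,0.0,0.94,1],[-0.3,0.34,0.02,-0.0,0.0,0.94,1],[-0.28,0.36,0.02,-0.0,0.0,0.94,1],[-0.25,0.38,0.02,-0.0,0.0,0.94,1]]
[[-0.23,0.4,0.02,-0.0,0.0,0.94,1],[-0.2,0.41,0.02,-0.0,0.0,0.94,1],[-0.17,0.42,0.02,-0.0,0.0,0.94,1],[-0.14,0.43,0.02,-0.0,0.0,0.94,1],[-0.12,0.44,0.02,-0.0,0.0,0.94,1],[-0.09,0.45,0.02,-0.0,0.0,0.94,1],[-0.06,0.45,0.02,-0.0,0.0,0.94,1],[-0.03,0.46,0.02,-0.0,0.0,0.94,1]]
```

View pics/w4.png

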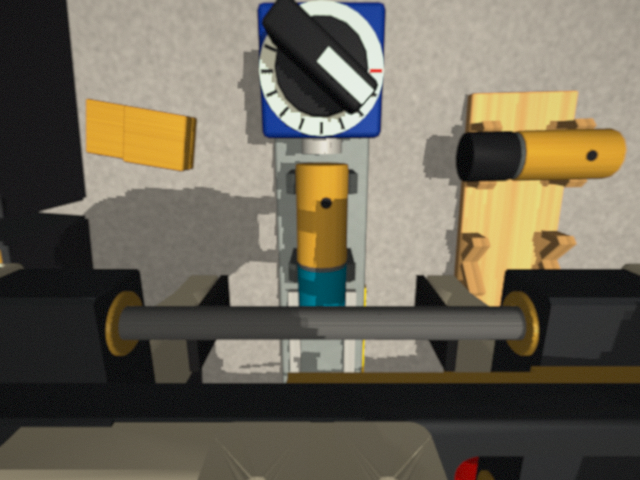

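The master lies in the V's at (322,240), with its top at 89 mm (axis 70), blue end towards the carriage. On to the fin.

```bash
python3 -m pendant '[[[-0.45,0,0,0,0,0.95,1],[-0.45,0.05,0,0,0,0.95,1],[-0.45,0.05,0,0,0,0.95,1],[-0.45,0.1,0,0,0,0.95,1],[-0.45,0.1,0,0,0,0.95,1],[-0.45,0.15,0,0,0,0.95,1],[-0.4,0.2,0,0,0,0.95,1],[-0.4,0.2,0,0,0,0.95,1]]]'
python3 -m pendant '[[[-0.4,0.25,0,0,0,0.95,1],[-0.4,0.25,0,0,0,0.95,1],[-0.35,0.3,0,0,0,0.95,1],[-0.35,0.3,0,0,0,0.95,1],[-0.3,0.3,0,0,0,0.95,1],[-0.3,0.35,0,0,0,0.95,1],[-0.3,0.35,0,0,0,0.95,1],[-0.25,0.4,0,0,0,0.95,1]]]'
python3 -m pendant '[[[-0.25,0.4,0.05,0,0,0.9,1],[-0.2,0.4,0.05,0,0,0.9,1],[-0.2,0.4,0.05,0,0,0.9,1],[-0.15,0.45,0.05,0,0,0.9,1],[-0.1,0.45,0.05,0,0,0.9,1],[-0.1,0.45,0.05,0,0,0.9,1],[-0.05,0.45,0.05,0,0,0.9,1],[-0.05,0.45,0.05,0,0,0.9,1]]]'
python3 -c "
from h import *
plan(G(0,.1645,.130),-175.75,6)"
```

```text
time_s: 19.65
tcp_pos: [0.6034, -0.0236, 0.1933]
eef_rot: [-180.0, 0.0, -116.4]
contact_force: [0.3, 0.4, 0.0]
gripper_width: 0.0877
gripper_force: 0.0
time_s: 20.45
tcp_pos: [0.5986, 0.0498, 0.1932]
eef_rot: [-180.0, 0.0, -146.8]
contact_force: [0.5, 0.4, -0.3]
gripper_width: 0.0875
gripper_force: 0.0
time_s: 21.25
tcp_pos: [0.5945, 0.1231, 0.1852]
eef_rot: [180.0, 0.0, -175.6]
contact_force: [-0.0, -0.2, -0.0]
gripper_width: 0.0878
gripper_force: 0.0
from [0.5945 0.1231 0.1852] [ 180.     0.  -175.6] rotvec [0.  0.  0.2] dist 0.055 t 21.25
[[0.01,-0.01,0.46,0.0,0.0,0.01,1],[0.01,-0.01,0.46,0.0,0.0,0.01,1],[0.01,-0.01,0.46,0.0,0.0,0.01,1],[0.01,-0.01,0.46,0.0,0.0,0.01,1],[0.01,-0.01,0.46,0.0,0.0,0.01,1],[0.01,-0.01,0.46,0.0,0.0,0.01,1]]
```

```bash
python3 -m pendant '[[[0,0,0.5,0,0,0,1],[0,0,0.5,0,0,0,1],[0,0,0.5,0,0,0,1],[0,-0.05,0.5,0,0,0,1],[0,0,0.4,0,0,0,1],[0,0,0.3,0,0,0,1],[0,0,0,0,0,0,-1],[0,0,0,0,0,0,-1]]]' 25
python3 -m pendant '[[[0,0,0,0,0,0,-1],[0,0,0,0,0,0,-1],[0,0,0,0,0,0,-1],[0,0,0,0,0,0,-1],[0,0,0,0,0,0,-1],[0,-0.3,0,0,0,0,-1],[0,-0.4,0,0,0,0,-1],[0,-0.4,0,0,0,0,-1]]]'
python3 -m pendant '[[[0,-0.4,0,0,0,0,-1],[0,-0.4,0,0,0,0,-1],[0,-0.4,0,0,0,0,-1],[0,-0.4,0,0,0,0,-1],[0,-0.3,0,0,0,0,-1],[0,-0.2,0,0,0,0,-1],[0,0,0,0,0,0,-1],[0,0,0,0,0,0,-1]]]'
python3 -c "
from h import *
from plant import r
print(g(r.get_state()['tcp_pos']))"
```

```text
time_s: 22.05
tcp_pos: [0.5947, 0.1216, 0.1306]
eef_rot: [-180.0, 0.0, -175.4]
contact_force: [-0.7, 0.8, 0.0]
gripper_width: 0.0768
gripper_force: 0.0
time_s: 22.85
tcp_pos: [0.5964, 0.0995, 0.1306]
eef_rot: [180.0, 0.0, -175.4]
contact_force: [-1.7, 4.0, 0.9]
gripper_width: 0.0218
gripper_force: 25.0
time_s: 23.65
tcp_pos: [0.5996, 0.057, 0.1306]
eef_rot: [-179.9, -0.0, -175.4]
contact_force: [-1.4, -3.5, 4.0]
gripper_width: 0.0218
gripper_force: 25.0
[  1.3  99.8 130.6]
```

```bash
python3 -m pendant '[[[0,-0.1,0,0,0,0,-1],[0,-0.1,0,0,0,0,-1],[0,-0.1,0,0,0,0,-1],[0,-0.1,0,0,0,0,-1],[0,-0.1,0,0,0,0,-1],[0,-0.1,0,0,0,0,-1],[0,0,0,0,0,0,-1],[0,0,0,0,0,0,-1]]]'
python3 -m pendant '[[[0,-0.05,0,0,0,0,-1],[0,-0.05,0,0,0,0,-1],[0,-0.05,0,0,0,0,-1],[0,0,0,0,0,0,-1],[0,0,0,0,0,0,-1],[0,0,0,0,0,0,-1],[0,0,0,0,0,0,-1],[0,0,0,0,0,0,-1]]]'
python3 -c "
from h import *
from plant import r
print(g(r.get_state()['tcp_pos']))"
```

```text
time_s: 24.45
tcp_pos: [0.6003, 0.0471, 0.1306]
eef_rot: [179.9, -0.0, -175.4]
contact_force: [-5.2, 6.1, 5.9]
gripper_width: 0.0218
gripper_force: 25.0
time_s: 25.25
tcp_pos: [0.6005, 0.0446, 0.1306]
eef_rot: [179.9, -0.0, -175.4]
contact_force: [-6.1, 8.0, 6.8]
gripper_width: 0.0216
gripper_force: 25.0
[  1.3  87.5 130.6]
```

Now I'm pushing the mandrel (about 8 N). I'll continue in small steps until the force rises at the anvil.

```bash
python3 -m pendant '[[[0,-0.05,0,0,0,0,-1],[0,-0.05,0,0,0,0,-1],[0,0,0,0,0,0,-1],[0,0,0,0,0,0,-1],[0,0,0,0,0,0,-1],[0,0,0,0,0,0,-1],[0,0,0,0,0,0,-1],[0,0,0,0,0,0,-1]]]'
python3 -m pendant '[[[0,-0.05,0,0,0,0,-1],[0,-0.05,0,0,0,0,-1],[0,0,0,0,0,0,-1],[0,0,0,0,0,0,-1],[0,0,0,0,0,0,-1],[0,0,0,0,0,0,-1],[0,0,0,0,0,0,-1],[0,0,0,0,0,0,-1]]]'
python3 -c "
from h import *
from plant import r
print(g(r.get_state()['tcp_pos']))"
```

```text
time_s: 26.05
tcp_pos: [0.6006, 0.0426, 0.1306]
eef_rot: [179.9, -0.0, -175.4]
contact_force: [-6.2, 9.0, 6.4]
gripper_width: 0.022
gripper_force: 25.0
time_s: 26.85
tcp_pos: [0.6007, 0.0416, 0.1306]
eef_rot: [179.8, 0.0, -175.4]
contact_force: [-7.1, 13.6, 7.2]
gripper_width: 0.0218
gripper_force: 25.0
[  1.3  84.4 130.6]
```

```bash
python3 -m pendant '[[[0,-0.05,0,0,0,0,-1],[0,-0.05,0,0,0,0,-1],[0,0,0,0,0,0,-1],[0,0,0,0,0,0,-1],[0,0,0,0,0,0,-1],[0,0,0,0,0,0,-1],[0,0,0,0,0,0,-1],[0,0,0,0,0,0,-1]]]'
python3 -c "
from h import *
from plant import r
print(g(r.get_state()['tcp_pos']))"
```

```text
time_s: 27.65
tcp_pos: [0.6008, 0.0415, 0.1306]
eef_rot: [179.7, 0.0, -175.3]
contact_force: [-10.3, 23.5, 8.2]
gripper_width: 0.0218
gripper_force: 25.0
[  1.3  84.3 130.6]
```

The carriage has stopped firmly: no further travel, 23 N, fin at y 84.3, so joint ≈ 0.050. I'll release it and go to the dial, re-measuring the bar on the way.

```bash
python3 -m pendant '[[[0,0,0,0,0,0,-1],[0,0,0,0,0,0,1],[0,0,0,0,0,0,1],[0,0,0,0,0,0,1],[0,0,-0.5,0,0,0,1],[0,0,-1,0,0,0,1],[0,0,-1,0,0,0,1],[0,0,-1,0,0,0,1]]]'
python3 - <<'E'
from h import *
from plant import r,vision
s=r.get_state();print(s["joints"].round(1));w=vision.capture("wrist")
c=vision.capture("top");P=cloud(c)
D=P-O;GX,GY,GZ=D@EX*1000,D@EY*1000,P[...,2]*1000
m=(c["depth"]>0)&(GZ>138)&(GZ<158)&(abs(GX)<42)&(GY<-120)&(GY>-205)
print(m.sum(),cv2.minAreaRect(P[m][:,:2].astype(np.float32)*1000))
m=(c["depth"]>0)&(abs(GX)<6)&(GZ>80)&(GZ<95)&(GY<0)&(GY>-125)
print("mandrel top y range",m.sum(),np.percentile(GY[m],[1,99]) if m.any() else "")
d=np.array([.6177,-.2043,.19]); plan(d,143,16)
E
```

```text
time_s: 28.45
tcp_pos: [0.6015, 0.0364, 0.202]
eef_rot: [-180.0, 0.0, -175.4]
contact_force: [0.0, -0.2, -0.7]
gripper_width: 0.0725
gripper_force: 0.0
[  22.    15.7  -12.6    0.   -61.7 -107.5]
232 ((617.2915649414062, -204.0137481689453), (17.96371078491211, 59.0926513671875), 52.9188346862793)
mandrel top y range 246 [-124.29248254   -4.00102255]
from [0.6032 0.0368 0.2044] [ 180.     0.3 -175.4] rotvec [ 0.1  0.3 41.6] dist 0.242 t 28.55
[[0.02,-0.75,0.04,0.0,0.0,0.65,1],[-0.02,-0.75,0.04,0.0,0.0,0.65,1],[-0.05,-0.75,0.04,0.0,0.0,0.65,1],[-0.09,-0.75,0.04,0.0,0.0,0.65,1],[-0.12,-0.74,0.05,0.0,0.0,0.65,1],[-0.15,-0.74,0.05,0.0,0.0,0.65,1],[-0.19,-0.73,0.05,0.0,0.0,0.65,1],[-0.22,-0.72,0.05,0.0,0.0,0.65,1]]
[[-0.25,-0.71,0.05,0.0,0.0,0.65,1],[-0.29,-0.7,0.05,0.0,0.0,0.65,1],[-0.32,-0.68,0.05,0.0,0.0,0.65,1],[-0.35,-0.67,0.05,0.0,0.0,0.65,1],[-0.38,-0.65,0.05,0.0,0.0,0.65,1],[-0.41,-0.64,0.05,0.0,0.0,0.65,1],[-0.44,-0.62,0.05,0.0,0.0,0.65,1],[-0.46,-0.6,0.05,0.0,0.0,0.65,1]]
```

```bash
python3 -m pendant '[[[0,-0.75,0.05,0,0,0.65,1],[0,-0.75,0.05,0,0,0.65,1],[-0.05,-0.75,0.05,0,0,0.65,1],[-0.1,-0.75,0.05,0,0,0.65,1],[-0.1,-0.75,0.05,0,0,0.65,1],[-0.15,-0.75,0.05,0,0,0.65,1],[-0.2,-0.75,0.05,0,0,0.65,1],[-0.2,-0.7,0.05,0,0,0.65,1]]]'
python3 -m pendant '[[[-0.25,-0.7,0.05,0,0,0.65,1],[-0.3,-0.7,0.05,0,0,0.65,1],[-0.3,-0.7,0.05,0,0,0.65,1],[-0.35,-0.65,0.05,0,0,0.65,1],[-0.4,-0.65,0.05,0,0,0.65,1],[-0.4,-0.65,0.05,0,0,0.65,1],[-0.45,-0.6,0.05,0,0,0.65,1],[-0.45,-0.6,0.05,0,0,0.65,1]]]'
python3 -c "
from h import *
plan(np.array([.6175,-.2042,.138]),143,8)"
```

```text
time_s: 29.35
tcp_pos: [0.608, -0.085, 0.1924]
eef_rot: [-180.0, -0.0, 163.5]
contact_force: [1.1, 0.3, -0.5]
gripper_width: 0.0876
gripper_force: 0.0
time_s: 30.15
tcp_pos: [0.6156, -0.2052, 0.1845]
eef_rot: [180.0, 0.0, 142.8]
contact_force: [1.2, 0.9, 0.7]
gripper_width: 0.0878
gripper_force: 0.0
from [ 0.6156 -0.2052  0.1845] [180.    0.  142.8] rotvec [ 0.   0.  -0.2] dist 0.047 t 30.15
[[-0.01,0.01,0.29,0.0,0.0,-0.01,1],[-0.01,0.01,0.29,0.0,0.0,-0.01,1],[-0.01,0.01,0.29,0.0,0.0,-0.01,1],[-0.01,0.01,0.29,0.0,0.0,-0.01,1],[-0.01,0.01,0.29,0.0,0.0,-0.01,1],[-0.01,0.01,0.29,0.0,0.0,-0.01,1],[-0.01,0.01,0.29,0.0,0.0,-0.01,1],[-0.01,0.01,0.29,0.0,0.0,-0.01,1]]
```

```bash
python3 -m pendant '[[[-0.05,0.05,0.5,0,0,0,1],[-0.05,0.05,0.5,0,0,0,1],[0,0,0.5,0,0,0,1],[0,0,0.4,0,0,0,1],[0,0,0.35,0,0,0,1],[0,0,0,0,0,0,-1],[0,0,0,0,0,0,-1],[0,0,0,0,0,0,-1]]]' 20
python3 -m pendant '[[[0,0,0,0,0,0,-1],[0,0,0,0,0,0,-1],[0,0,0,0,0,0,-1],[0,0,0,0,0,0,-1],[0,0,0,0,0,-0.5,-1],[0,0,0,0,0,-0.7,-1],[0,0,0,0,0,-0.7,-1],[0,0,0,0,0,-0.7,-1]]]'
python3 -c "
from plant import r
s=r.get_state();print(s['moment'])"
```

```text
time_s: 30.95
tcp_pos: [0.6186, -0.2034, 0.1401]
eef_rot: [180.0, 0.0, 143.0]
contact_force: [0.5, 0.4, -0.6]
gripper_width: 0.069
gripper_force: 0.0
time_s: 31.75
tcp_pos: [0.6176, -0.2049, 0.1396]
eef_rot: [-179.9, -0.0, 153.5]
contact_force: [-1.4, -6.2, 0.3]
gripper_width: 0.0183
gripper_force: 19.5
[-2.35728414  0.49770102 -0.05966718]
```

```bash
python3 -m pendant '[[[0,0,0,0,0,-0.9,-1],[0,0,0,0,0,-1,-1],[0,0,0,0,0,-1,-1],[0,0,0,0,0,-1,-1],[0,0,0,0,0,-1,-1],[0,0,0,0,0,-1,-1],[0,0,0,0,0,-1,-1],[0,0,0,0,0,-0.5,-1]]]'
python3 -m pendant '[[[0,0,0,0,0,-0.4,-1],[0,0,0,0,0,0,-1],[0,0,0,0,0,0,-1],[0,0,0,0,0,0,-1],[0,0,0,0,0,0,-1],[0,0,0,0,0,0,-1],[0,0,0,0,0,0,-1],[0,0,0,0,0,0,-1]]]'
python3 -c "
from plant import r
s=r.get_state();print(s['moment'])"
```

```text
time_s: 32.55
tcp_pos: [0.6176, -0.2051, 0.1396]
eef_rot: [-179.9, -0.1, -176.9]
contact_force: [-1.1, -7.5, 0.3]
gripper_width: 0.0181
gripper_force: 19.7
time_s: 33.35
tcp_pos: [0.6177, -0.205, 0.1396]
eef_rot: [-179.9, -0.1, -175.5]
contact_force: [-1.1, -7.8, -0.4]
gripper_width: 0.018
gripper_force: 19.8
[-2.51490617  0.15864593 -0.05906288]
```

```bash
python3 -m pendant '[[[0,0,0,0,0,-0.5,-1],[0,0,0,0,0,-0.3,-1],[0,0,0,0,0,0,-1],[0,0,0,0,0,0,-1],[0,0,0,0,0,0,1],[0,0,0,0,0,0,1],[0,0,0,0,0,0,1],[0,0,0,0,0,0,1]]]'
python3 -m pendant '[[[0,0,-0.3,0,0,0,1],[0,0,-0.6,0,0,0,1],[0,0,-1,0,0,0,1],[0,0,-1,0,0,0,1],[-0.2,0,-1,0,0,0,1],[-0.5,0,-1,0,0,0,1],[-0.5,0,-1,0,0,0,1],[0,0,0,0,0,0,1]]]'
python3 - <<'E'
from h import *
from plant import r,vision
w=vision.capture("wrist");cv2.imwrite("pics/w5.png",w["frame"])
c=vision.capture("top");P=cloud(c);np.savez("top5.npz",**c)
D=P-O;GX,GY,GZ=D@EX*1000,D@EY*1000,P[...,2]*1000
b=c["frame"]
m=(c["depth"]>0)&(GZ>138)&(GZ<158)&(abs(GX)<42)&(GY<-120)&(GY>-205)
print(m.sum(),cv2.minAreaRect(P[m][:,:2].astype(np.float32)*1000) if m.any() else "")
m=(c["depth"]>0)&(GZ>138)&(GZ<152)&(abs(GX)<30)&(GY<140)&(GY>50)
print("fin",m.sum(),g(P[m].mean(0)) if m.any() else "")
E
```

```text
time_s: 34.15
tcp_pos: [0.6184, -0.2033, 0.1396]
eef_rot: [180.0, 0.0, -172.2]
contact_force: [0.2, -0.2, -0.3]
gripper_width: 0.0451
gripper_force: 0.0
time_s: 34.95
tcp_pos: [0.6444, -0.2005, 0.2621]
eef_rot: [-179.9, 0.3, -172.2]
contact_force: [-0.7, -0.2, 0.5]
gripper_width: 0.0876
gripper_force: 0.0
249 ((617.65966796875, -204.43275451660156), (61.17839431762695, 19.227663040161133), 4.180974960327148)
fin 0
```

View pics/w5.png

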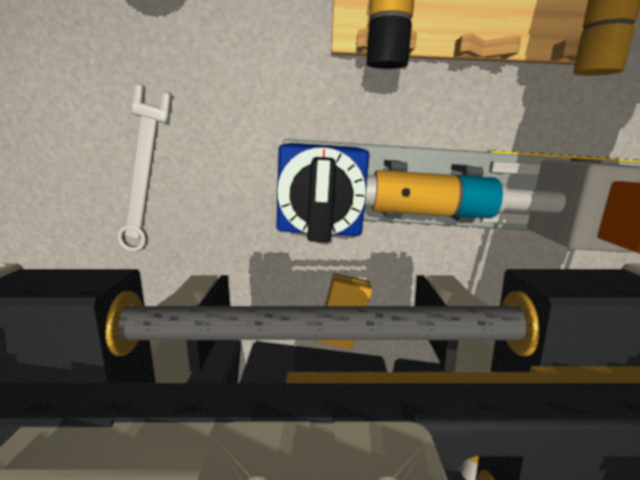

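The picture shows the dial's white line at the red mark (323,155), with the bar at 4.2°, matching the gauge axis. The master is closed between the anvil (372,192) and the spindle (502,198), and the arm is clear. Handing in.

```bash
python3 -c "
from plant import r
print(r.close_job())"
```

```text
the job is handed in; nothing more can be done
None
```

The job is handed in at about 35 s of the 72 s allowed, with no verdict printed: the master is held between spindle and anvil with its blue end towards the carriage, the carriage is at about 0.050 m, and the dial is on its zero mark.

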